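# Pack the router's scraper and brush into the cantilever tool box

### The arm

A 6-joint arm with a two-finger parallel gripper is mounted at the origin on the work surface. World frame = base frame: x ahead of the robot, y to its left, z up, the work surface at z = 0. Lengths are in m, angles in rad, forces in N, time in s.
With the tool pointing down it reaches from about 0.35 to 0.975 m from the base axis. Payload 7.1 kg.
Tool frame: the origin (TCP) lies midway between the tips of the shut fingers; the grasp point (between the pads) lies 19 mm behind it; z points along the fingers, y is the line along which they close (so a half turn about z gives the same grasp; the last joint's range is limited). The gripper opens to 88 mm and grips with 3 to 60 N. Pads are 20 mm wide; open, the fingers measure 115 mm over their backs; the gripper's body (75 mm by 178 mm) begins 61 mm behind the grasp point.
Start: joints at [-0.019, 0.423, 1.63, -0, 1.089, -0.019], TCP at [0.625, 0, 0.223] pointing down, gripper open.
Joint ranges: [-3, 3], [-0.9, 2.11], [0.09, 2.58], [-1.31, 4.45], [0.11, 2.69], [-2.54, 2.54]. Speed limits (rad/s): [2.39, 2.39, 3.01, 3.14, 3.14, 3.14].

### API

Orientations are given as a unit quaternion [w, x, y, z].
In Python, from bench import env, optics gives the robot as it stands. The module is installed in compiled form; this text tells all that it offers. Calls block until the motion is done:
- env.movep(position, orientation): joint-space move of the TCP to a pose.
- env.servo_line(position, ori=None, rate=0.15): straight line of the TCP; ori=None keeps the orientation; rate is the mean speed in m/s.
- env.set_joints(angles): joint-space move.
- env.command_gripper(opening, force=None): finger opening in m; force is the grip in N (None keeps the last); returns when the fingers have stopped.
- env.dwell(seconds).
- env.ik(position, orientation): joint angles nearest the present ones, or None.
- optics.grab_frame(name): name is "scene" or "side" or "wrist"; returns the picture (384x512x3 uint8, red, green, blue); there is no depth.
- optics.camera_params(name): a dict with "mtx" (3x3 intrinsics, pixels), "cam_to_world" (4x4, takes a point from camera to world coordinates). Camera axes: x right, y down, z forward; pixel columns grow to the right and rows downward; lengths in m; the calibration is good to about 2 mm. A picture is of the moment at which its call begins: read the wrist's pose just before it. camera_params takes no time and is no camera call; for the wrist camera it gives the pose at the moment of the call.
A pose or a line that the arm cannot do raises env.MotionError and nothing moves.
- env.job_done(): hands the job in; it is judged then, once.
Readings, each from a call of its own:
- env.current_clock(): time.
- env.current_qpos(): joint angles.
- env.current_joint_vel(): joint speeds.
- env.current_effort(): joint torques, N m.
- env.current_tcp_pos(): TCP position.
- env.current_eef_rot(): TCP orientation.
- env.current_contact_force(): force on the tool from outside, world axes, zero at the start.
- env.current_ft_torque(): the same for the moment, N m.
- env.current_opening(): finger opening in m.
- env.current_grasp_force(): force on a finger pad.
Only numpy, scipy, OpenCV 4.12 (cv2) and the standard library are available. Lean on these libraries where they do the work, as an engineer would, in place of code of your own. Each camera call takes 0.05 s, during which the arm holds its last target. There are 200 camera calls.

### The job

Put the bed scraper and the chip brush away in the blue tool box. Swing its top tray up and back until it rests open, lay the scraper flat in the long bay beneath, blade tucked under the orange guard and handle pressed into the spring clip, and lower the tray again. The brush goes flat in the tray's front row, handle in the notches and bristles in the wide end; do not let the tray drop, and leave the other things on the bench alone.

Things in the scene. Friction and masses are not known exactly. Their poses are not given: they have to be found in the camera images.
- toolbox: Blue tool box, fixed to the bench: 205 mm long (its y), 130 mm wide (its x), walls 50 mm high, 4 mm thick. Origin: centre of its underside; x points to its back, away from the robot, y along it, z up. A long bay fills its front, the rear 40 mm is a bin for small stuff. Outside each end are the tray's link bars, out to y = +-115 mm.
- scraper_bay (a point): Centre of the floor of the long bay in the base, 5 mm above the bench; axes as the tool box's. The bay is 80 mm wide (x) and 197 mm long (y); its walls stand 45 mm above this floor in front and at both ends, 40 mm towards the bin. The scraper lies along its centre line, blade to +y, with 7 mm of play end to end.
- guard (a point): Orange blade guard at the bay's +y end: a 3 mm plate over the last 25 mm of the bay, over its full width, its underside 20 mm above the bay's floor, with a lip 4 mm higher along its edge. This point: middle of its free edge, at underside height; axes as the tool box's. The bay is too short to slide a flat scraper under it: the blade must go in tilted, nose down.
- clip (a point): Spring clip for the scraper's handle, on the bay's centre line: this point lies on the floor between its two steel jaws. Each jaw has a round nose 8 mm thick, 14 mm long (y), centred 18 mm above the floor and 12 mm either side, sprung outward at 5 N per mm. The handle rests on the noses until pressed down with 8 to 15 N, then snaps between them to the floor and stays.
- cantilever (a joint): Swing q of the tray's parallel links, rad: 0 closed, 1.745 open on its stop. The tray stays level on an arc of 70 mm radius: it is displaced from closed, in the tool box's axes, by 70 mm x [cos(2.618-q)+0.866, 0, sin(2.618-q)-0.5] (top at q = 1.05, 35 mm up; open: 106 mm to +x, 19 mm up). It swings freely: by its weight it falls shut below q = 1.05, open above.
- tray_handle (a point): Middle of the tray's black bow handle: a round bar of 12 mm diameter along y, 74 mm long between its bends, its centre 58 mm above the tray's underside (110 mm above the bench when closed), with 20 mm clear below it down to the tray's rim. Axes as the tray's.
- tray: Grey top tray, 0.4 kg, 205 mm long (y), 130 mm wide (x), 32 mm high, floor 4 mm thick. Origin: centre of its underside, 52 mm above the bench when closed; axes always parallel to the tool box's. The front row takes the brush; the rear row, with the handle 36 mm behind the centre, holds fixed small stuff below the rim.
- brush_bay (a point): In the tray, on the floor of the front row, where the brush's origin belongs; axes as the tray's. The row is 70 mm wide (x), centred here, walls 28 mm high (24 mm towards the handle), ends at y = -94 and +103 mm. Two ribs 14 mm high, 3 mm thick cross it at y = -6.5 and +64.5 mm, each with a notch 26 mm wide in the middle, down to the floor, for the handle. Bristles at the -y end; 7 mm play in y.
- scraper: Bed scraper, 190 mm long, 0.1 to 0.2 kg. Origin: centre of its length on the underside; x points to the blade's edge (at +95 mm), z up. Steel blade 60 mm wide, 3 mm thick, flush with the underside, x = +33 to +95 mm; neck 26 mm wide, 8 mm high, +18 to +48 mm; red round handle of 20 mm diameter, x = -95 to +22 mm, axis 10 mm above the underside. In the box its x points along the bay's +y.
- scraper_nose (a point): Middle of the scraper's blade edge, on the underside; axes as the scraper's.
- brush: Chip brush, 175 mm long, 0.06 to 0.11 kg, lying flat. Origin: centre of its length on the underside; x points to the bristle end (at +87.5 mm), z up. Black bristles 50 mm wide, x = +45 to +87 mm; metal ferrule 52 mm wide, 16 mm high, +15 to +45 mm; yellow handle 18 mm wide, 16 mm high, -87 to +15 mm. In the tray its x points along -y.
- copper_board: Bystander: the loose copper-clad board, 100 x 75 x 4 mm, lying flat. Leave it alone.
- tape_roll: Bystander: the roll of blue tape, 90 mm across, 24 mm high, lying flat. Leave it alone.
- spanner: Bystander: the steel spanner, 150 mm long, lying flat. Leave it alone.
- screwdriver: Bystander: the screwdriver, 170 mm long, lying flat. Leave it alone.
- clamp_a: Bystander: an aluminium hold-down clamp, 100 x 26 x 22 mm over its screw, lying flat. Leave it alone.
- clamp_b: Bystander: the second aluminium hold-down clamp, the same size. Leave it alone.
Mind the look-alikes: they are no part of the job. Leave any purple look-alike of the brush alone.

How it is judged:
By the outcome, as a careful person would: the job done as asked, in the order asked, and still so for the second after the job is handed in, with the robot touching nothing.
It also fails if it takes over 72 s, if anything falls off the work surface, if the arm or the gripper's body presses on something with over 40 N, if the wrist force passes 120 N, or if a joint passes its speed limit or range.

## Working session

There is one attempt and no reset: what is moved stays moved. The work goes in short steps, each a Python script; the robot and the scene stay as the last script left them, time stands still between calls to the robot, and variables do not carry over. Pictures are saved under pics/ and viewed, at most 13 in all, crops included, and the job is handed in when it is done.

```bash
mkdir -p pics; python3 - <<'E'
from bench import env, optics
import cv2, numpy as np
for n in ["scene","side"]:
    im=optics.grab_frame(n); cv2.imwrite(f"pics/{n}0.png",cv2.resize(im[:,:,::-1],(800,600),interpolation=cv2.INTER_CUBIC))
    p=optics.camera_params(n); print(n,np.round(p["mtx"],1).tolist(),np.round(p["cam_to_world"],3).tolist())
print(env.current_eef_rot(),env.current_clock())
E
```

```text
scene [[403.7, 0.0, 256.4], [0.0, 403.7, 193.8], [0.0, 0.0, 1.0]] [[0.521, 0.624, -0.581, 1.241], [0.853, -0.374, 0.364, -0.38], [0.01, -0.686, -0.728, 0.956], [0.0, 0.0, 0.0, 1.0]]
side [[477.5, 0.0, 254.1], [0.0, 477.5, 189.8], [0.0, 0.0, 1.0]] [[-0.932, -0.257, 0.257, 0.182], [-0.364, 0.652, -0.665, 0.948], [0.003, -0.713, -0.701, 1.032], [0.0, 0.0, 0.0, 1.0]]
[-5.02726821e-04  7.07112500e-01  7.07100724e-01 -4.74729109e-04] 0.1
```

View pics/scene0.png

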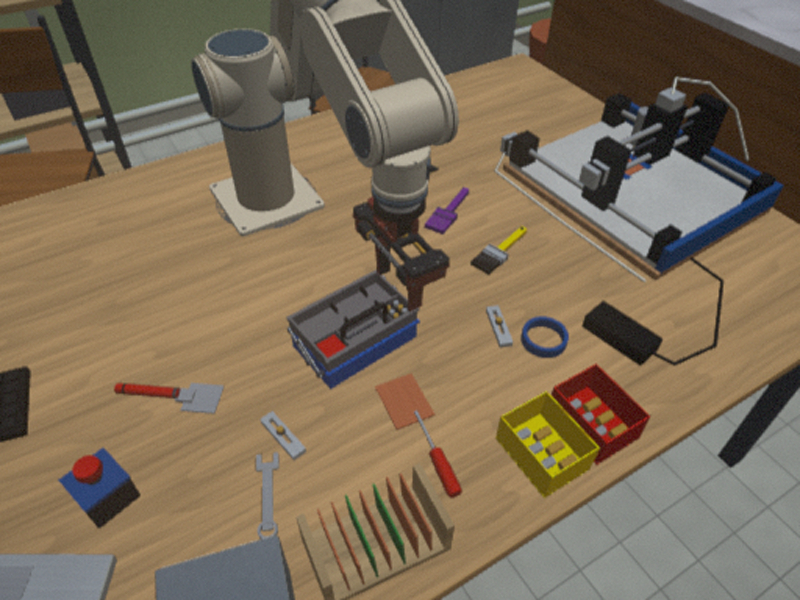

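View pics/side0.png

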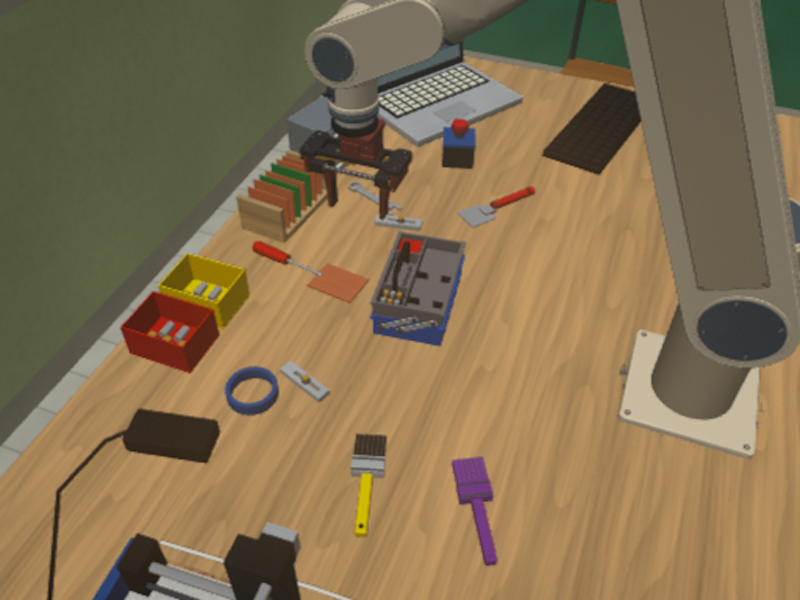

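```bash
cat > h.py <<'E'
from bench import env, optics
import cv2, numpy as np
from scipy.spatial.transform import Rotation as R
def ray(p,uv):
    d=np.linalg.inv(p["mtx"])@[uv[0],uv[1],1]; T=p["cam_to_world"]
    return T[:3,3],T[:3,:3]@d
def hit(p,uv,z):
    o,d=ray(p,uv); return o+d*(z-o[2])/d[2]
def proj(p,X):
    T=np.linalg.inv(p["cam_to_world"]); c=T[:3,:3]@np.asarray(X)+T[:3,3]; u=p["mtx"]@c; return u[:2]/u[2]
def quat(M):
    q=R.from_matrix(M).as_quat(); return [q[3],*q[:3]]
def down(a,tilt=None):
    # tool z down, tool y along world angle a
    y=np.array([np.cos(a),np.sin(a),0]); z=np.array([0,0,-1.]); return np.column_stack([np.cross(y,z),y,z])
E
python3 - <<'E'
from h import *
t=[("side0",(222,140)),("scene0",(170,165)),("scene0",(255,110)),("side0",(215,260))]
tiles=[]
for n,(x,y) in t:
    im=cv2.imread(f"pics/{n}.png"); im=cv2.resize(im,(512,384),interpolation=cv2.INTER_AREA)[y:y+90,x:x+120]
    tiles.append(cv2.resize(im,(400,300),interpolation=cv2.INTER_CUBIC))
cv2.imwrite("pics/c1.png",np.vstack([np.hstack(tiles[:2]),np.hstack(tiles[2:])]))
E
```

```text
(no output)
```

View pics/c1.png

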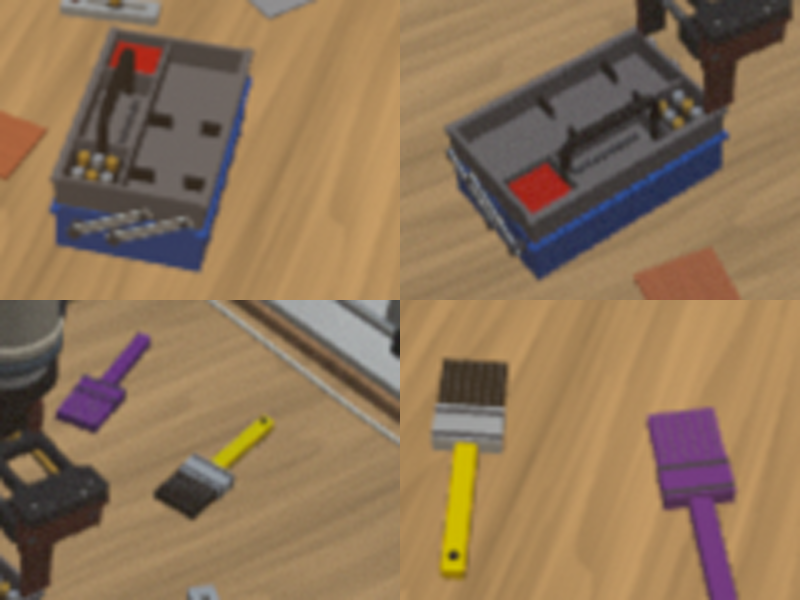

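```bash
python3 - <<'E'
from h import *
P={n:optics.camera_params(n) for n in("scene","side")}
def t(n,o,l,z):
    r=[]
    for u,v in l:
        X=hit(P[n],(o[0]+u/3.3333-.35,o[1]+v/3.3333-.35),z); r.append(X[:2]); print(n,(u,v),X.round(4))
    return r
t("side",(222,140),[(110,30),(252,50),(207,210),(54,180)],.084)
t("scene",(170,165),[(130,215),(48,130),(238,33),(322,108)],.084)
def f(n,l,z):
    for u,v in l: print(n,(u,v),hit(P[n],((u+.5)*.64-.5,(v+.5)*.64-.5),z)[:2].round(4))
print("brush: handle end,bristle end")
t("side",(215,260),[(453,272),(474,62)],.016) if 0 else t("side",(215,260),[(53,272),(74,62)],.012)
t("scene",(255,110),[(267,120),(178,202)],.012)
print("scraper handle end, blade corners")
f("scene",[(117,387)],.01);f("scene",[(222,386),(212,413)],.003)
f("side",[(533,190)],.01);f("side",[(459,212),(476,226)],.003)
E
```

```text
side (110, 30) [ 0.5946 -0.121   0.084 ]
side (252, 50) [ 0.4628 -0.1421  0.084 ]
side (207, 210) [0.4355 0.0664 0.084 ]
side (54, 180) [0.5668 0.0804 0.084 ]
scene (130, 215) [ 0.5904 -0.1255  0.084 ]
scene (48, 130) [ 0.4699 -0.1441  0.084 ]
scene (238, 33) [0.4494 0.058  0.084 ]
scene (322, 108) [0.5702 0.0742 0.084 ]
brush: handle end,bristle end
side (53, 272) [0.4259 0.4643 0.012 ]
side (74, 62) [0.4799 0.2984 0.012 ]
scene (267, 120) [0.4277 0.4615 0.012 ]
scene (178, 202) [0.4829 0.3006 0.012 ]
scraper handle end, blade corners
scene (117, 387) [ 0.3984 -0.4604]
scene (222, 386) [ 0.4891 -0.2955]
scene (212, 413) [ 0.5359 -0.3316]
side (533, 190) [ 0.395  -0.4596]
side (459, 212) [ 0.5298 -0.3286]
side (476, 226) [ 0.4802 -0.2954]
```

```bash
cat >> h.py <<'E'
YAW=0.125; C=np.array([.5175,-.0318,0])
def Bx(v,yaw=None,c=None):  # box coords -> world
    yaw=YAW if yaw is None else yaw; c=C if c is None else c
    return c+R.from_euler('z',yaw).apply(v)
def snap(n,f,crop=None,s=1.5):
    p=optics.camera_params(n); im=optics.grab_frame(n); np.savez(f"pics/{f}.npz",mtx=p["mtx"],cam_to_world=p["cam_to_world"])
    cv2.imwrite(f"pics/{f}.png",cv2.resize(im[:,:,::-1],None,fx=s,fy=s,interpolation=cv2.INTER_CUBIC)); return p
E
python3 - <<'E'
from h import *
env.movep(Bx([-.03,0,.30]),quat(down(YAW)))
p=snap("wrist","w1"); print(p["mtx"],p["cam_to_world"].round(3),env.current_clock())
print(env.current_tcp_pos(),env.current_qpos())
for X in([.036,0,.110],[.065,.1025,.084],[.065,-.1025,.084],[-.065,.1025,.084],[-.065,-.1025,.084],[.036,.037,.116],[.036,-.037,.116]): print(X,(proj(p,Bx(X))*1.5).round(0))
E
```

```text
[[264.51476371   0.         258.47871195]
 [  0.         264.51476371 192.57898985]
 [  0.           0.           1.        ]] [[ 0.992  0.12   0.034  0.48 ]
 [ 0.124 -0.955 -0.27   0.037]
 [ 0.001  0.272 -0.962  0.463]
 [ 0.     0.     0.     1.   ]] 0.8417
[ 0.48875558 -0.03540984  0.29962272] [-9.67020022e-02  1.31910555e-01  1.84160187e+00  1.60108042e-04
  1.16777953e+00 -2.21328257e-01]
[0.036, 0, 0.11] [459. 260.]
[0.065, 0.1025, 0.084] [492. 142.]
[0.065, -0.1025, 0.084] [478. 352.]
[-0.065, 0.1025, 0.084] [347. 142.]
[-0.065, -0.1025, 0.084] [353. 352.]
[0.036, 0.037, 0.116] [462. 220.]
[0.036, -0.037, 0.116] [458. 301.]
```

View pics/w1.png

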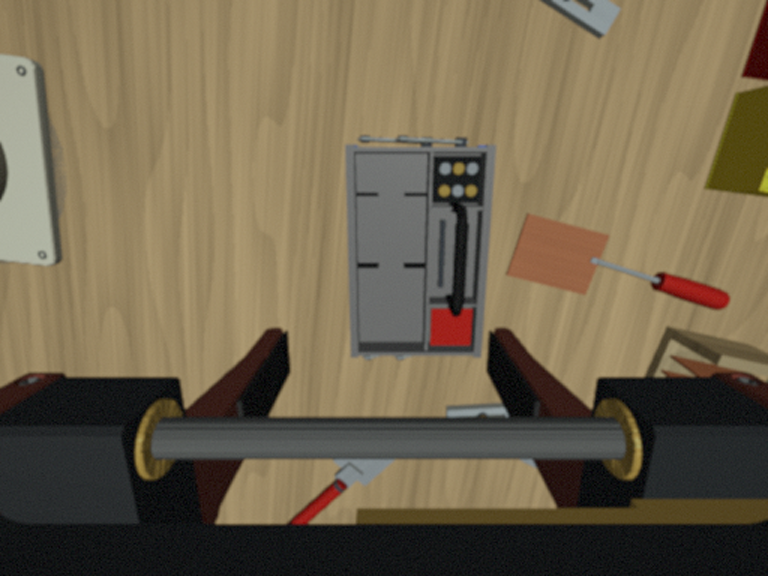

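```bash
sed -i 's/^YAW=.*/YAW=0.125; C=np.array([.518,-.0345,0])/' h.py; cat >> h.py <<'E'
def arc(q): return .07*np.array([np.cos(2.618-q)+.866,0,np.sin(2.618-q)-.5])
HND=np.array([.036,0,.091])
def swing(q0,q1,off=np.zeros(3),n=10,rate=.06):
    for q in np.linspace(q0,q1,n+1)[1:]:
        env.servo_line(Bx(HND+arc(q))+off,rate=rate)
        f=env.current_contact_force()
        if np.linalg.norm(f)>30: print("F",round(q,2),np.round(f,1))
E
python3 - <<'E'
from h import *
Q=quat(down(YAW))
env.command_gripper(.05,25)
env.movep(Bx(HND+[0,0,.07]),Q)
env.servo_line(Bx(HND),rate=.12); print(env.current_contact_force())
env.command_gripper(0,25); print(env.current_opening(),env.current_contact_force(),env.current_clock())
swing(0,.35,n=2)
print(env.current_contact_force(),env.current_tcp_pos()-Bx(HND+arc(.35)),env.current_opening(),env.current_clock())
E
```

```text
[-0.19639794 -0.28654092  0.32738353]
0.011201712982772168 [-1.32350932 -1.04290798  2.53753049] 3.6833
[-3.18200045 -2.23220713  0.51066743] [5.20411280e-04 6.57484953e-05 6.25930711e-04] 0.011165192610724206 4.3833
```

```bash
python3 - <<'E'
from h import *
swing(.35,1.735,n=8)
print(env.current_contact_force(),env.current_opening(),env.current_clock())
env.servo_line(Bx(HND+arc(1.75)),rate=.02); print(env.current_contact_force())
env.command_gripper(.05); print(env.current_contact_force(),env.current_clock())
env.servo_line(env.current_tcp_pos()+[0,0,.09],rate=.2)
env.movep(Bx([-.02,-.06,.27]),quat(down(YAW)))
p=snap("wrist","w2",s=1.5)
for X in([-.021,0,.005],[-.021,.0735,.032],[-.061,-.0985,.05],[-.061,.0985,.05],[.019,-.0985,.045],[-.061,-.0985,.005]): print(X,(proj(p,Bx(X))*1.5).round(0))
print(env.current_clock())
E
```

```text
[ 2.70943172 -2.971167    2.02465518] 0.011074669977033502 7.1833
[-0.26754865 -3.8751979   6.38742266]
[-0.0388972   0.21024173  0.27397928] 8.2
[-0.021, 0, 0.005] [386. 190.]
[-0.021, 0.0735, 0.032] [386. 109.]
[-0.061, -0.0985, 0.05] [346. 292.]
[-0.061, 0.0985, 0.05] [340.  74.]
[0.019, -0.0985, 0.045] [425. 291.]
[-0.061, -0.0985, 0.005] [350. 281.]
9.625
```

View pics/w2.png

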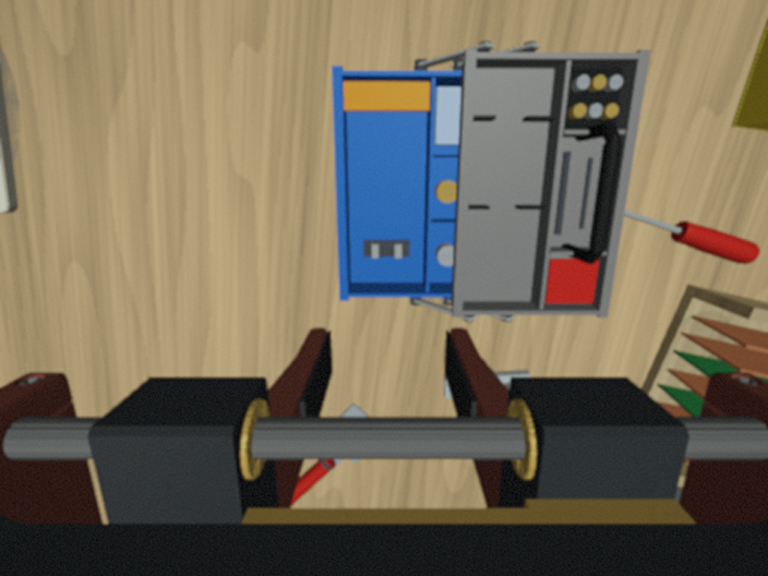

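```bash
python3 - <<'E'
from h import *
z=np.load("pics/w2.npz")
iB=lambda X: R.from_euler('z',-YAW).apply(X-C).round(4)
for uv,h in(((387,250),.023),((376,250),.023),((398,250),.023),((386,110),.032),((348,293),.05)): print(iB(hit(z,(uv[0]/1.5-.2,uv[1]/1.5-.2),h)))
s=.92; d=np.array([np.cos(s),np.sin(s),0])
env.movep(np.array([.455,-.386,.25])-.06*d,quat(down(s-np.pi/2)))
p=snap("wrist","w3",s=1.5)
for x in(-.095,.095,0): print((proj(p,np.array([.455,-.386,.005])+x*d)*1.5).round())
print(env.current_clock(),env.current_qpos().round(2))
E
```

```text
[-0.0203 -0.0601  0.023 ]
[-0.0317 -0.0601  0.023 ]
[-0.0088 -0.0601  0.023 ]
[-0.0211  0.0729  0.032 ]
[-0.0593 -0.0989  0.05  ]
[387. 284.]
[387.  87.]
[387. 192.]
10.9917 [-0.82  0.36  1.66  0.    1.12 -0.17]
```

View pics/w3.png

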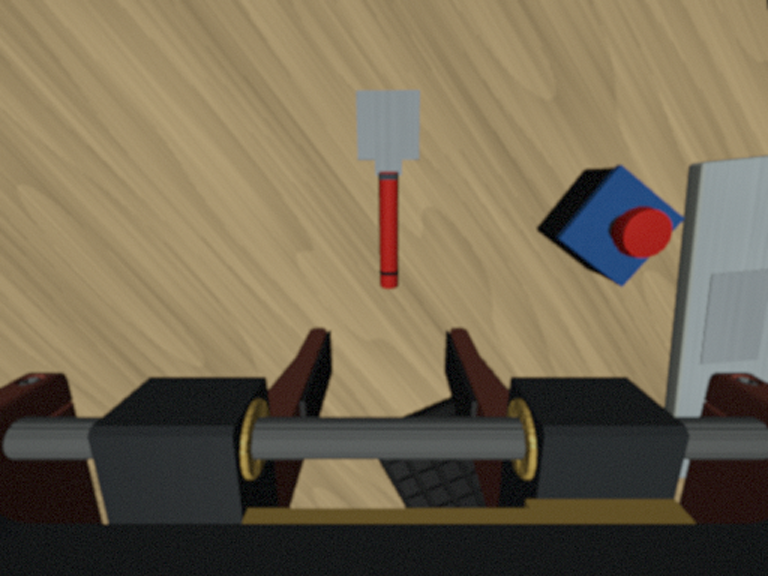

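```bash
cat >> h.py <<'E'
PHI=np.radians(9); UP=np.array([0,np.sin(PHI),np.cos(PHI)])
GR=R.from_euler('x',-PHI).as_matrix()@np.diag([1.,-1,-1]); GP=np.array([-.015,0,.010])-.004*UP
def tool(RS,pS): return pS+RS@GP, quat(RS@GR)
def inbox(ny,nz,th):
    RS=R.from_euler('z',YAW+np.pi/2).as_matrix()@R.from_euler('y',np.radians(th)).as_matrix()
    return tool(RS,Bx([-.0205,ny,nz])-RS@[.095,0,0])
E
python3 - <<'E'
from h import *
s=.92; d=np.array([np.cos(s),np.sin(s),0]); c=np.array([.455,-.386,0])-.004*d
RS=R.from_euler('z',s).as_matrix()
p,q=tool(RS,c)
for a in [(.062,.08,20),(.062,.010,20),(.0945,.0065,6)]: print(env.ik(*inbox(*a)))
env.command_gripper(.031,40)
env.movep(p+[0,0,.06],q); env.servo_line(p,rate=.1); print(env.current_contact_force(),env.current_tcp_pos()-p)
env.command_gripper(0,40); print(env.current_opening(),env.current_contact_force())
env.servo_line(p+[0,0,.12],rate=.2); print(env.current_opening(),env.current_contact_force(),env.current_clock())
E
```

```text
[ 0.02233166  0.36524199  2.10411023 -0.64072892  0.56487518  0.39832156]
[ 0.02233166  0.51345847  2.12510093 -0.85060591  0.43974647  0.6370504 ]
[-0.08327206  0.5457839   2.11343819 -0.22416976  0.31402221 -0.00903072]
[0.55312732 0.20017739 0.452966  ] [ 0.00031004 -0.00035218  0.00039245]
0.019071412163239636 [-1.00263885  0.77133412  5.27072578]
0.01911757579610787 [-0.2608806   0.03052479 -2.07510814] 14.1417
```

```bash
python3 - <<'E'
from h import *
env.movep(*inbox(.062,.10,20))
f0=env.current_contact_force()
def go(*a,rate=.1):
    p,q=inbox(*a); env.servo_line(p,q,rate=rate); print(a,(env.current_contact_force()-f0).round(1),env.current_opening().round(4))
go(.062,.04,20); go(.062,.011,20)
for n,(x,y,w,h) in {"side":(205,110,140,105),"scene":(160,150,140,105)}.items():
    im=optics.grab_frame(n)[y:y+h,x:x+w,::-1]; cv2.imwrite(f"pics/t_{n}.png",cv2.resize(im,(400,300),interpolation=cv2.INTER_CUBIC))
cv2.imwrite("pics/c2.png",np.hstack([cv2.imread("pics/t_side.png"),cv2.imread("pics/t_scene.png")]))
print(env.current_clock())
E
```

```text
Traceback (most recent call last):
AttributeError: 'float' object has no attribute 'round'
```

```bash
cat >> h.py <<'E'
def go(*a,rate=.1):
    p,q=inbox(*a); env.servo_line(p,q,rate=rate); print(a,np.round(env.current_contact_force(),1),round(env.current_opening(),4),round(env.current_clock(),2))
def pair(f,boxes={"side":(205,110,140,105),"scene":(160,150,140,105)}):
    t=[]
    for n,(x,y,w,h) in boxes.items():
        t.append(cv2.resize(optics.grab_frame(n)[y:y+h,x:x+w,::-1],(400,300),interpolation=cv2.INTER_CUBIC))
    cv2.imwrite(f"pics/{f}.png",np.hstack(t))
E
python3 - <<'E'
from h import *
print(env.current_contact_force())
go(.062,.011,20)
pair("c2")
E
```

```text
[ 0.29742054 -0.20691138 -0.69290007]
(0.062, 0.011, 20) [-0.8 -0.6 -0.7] 0.0191 16.6
```

View pics/c2.png

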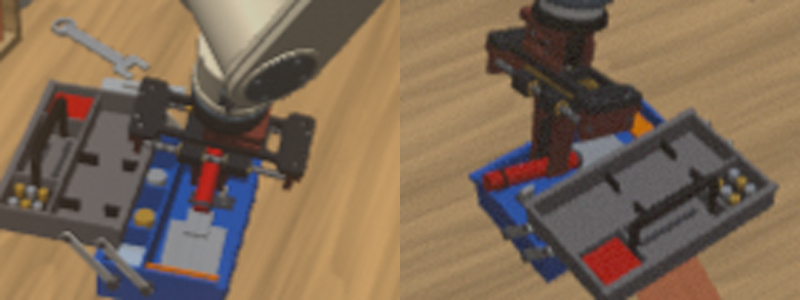

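```bash
python3 - <<'E'
from h import *
go(.08,.010,20,rate=.05); go(.0945,.008,19,rate=.05)
for th in(15,11): go(.0945,.0075,th,rate=.05)
go(.0945,.0075,8,rate=.05)
go(.0945,.007,7,rate=.05)
E
```

```text
(0.08, 0.01, 20) [ 0.3 -0.3 -1.4] 0.0192 17.21
(0.0945, 0.008, 19) [-0.7 -0.4 -1.8] 0.0191 17.64
(0.0945, 0.0075, 15) [ 0.4 -0.2 -1.7] 0.0197 17.96
(0.0945, 0.0075, 11) [ 0.4 -0.4 -1.2] 0.0189 18.28
(0.0945, 0.0075, 8) [ 0.2 -0.5 -2.1] 0.0194 18.58
(0.0945, 0.007, 7) [-0.5  0.1 -1.9] 0.019 18.83
```

```bash
python3 - <<'E'
from h import *
for th in(6.2,5.6,5.2,4.8,4.4):
    go(.0945,.0065,th,rate=.03)
    if env.current_contact_force()[2]>1.5: break
env.command_gripper(.032); print(env.current_contact_force(),env.current_opening())
p=env.current_tcp_pos(); M=R.from_quat(np.roll(env.current_eef_rot(),-1)).as_matrix()
env.servo_line(p-M[:,2]*.10,rate=.15)
# retreat and look from above the bay
env.movep(Bx([-.045,-.06,.27]),quat(down(YAW)))
p=snap("wrist","w4",s=1.5); im=cv2.imread("pics/w4.png")[40:330,320:560]; cv2.imwrite("pics/w4c.png",cv2.resize(im,None,fx=2,fy=2))
print(env.current_clock())
E
```

```text
(0.0945, 0.0065, 6.2) [-0.4 -0.3 -1.6] 0.019 19.08
(0.0945, 0.0065, 5.6) [-2.4  1.   0.6] 0.0189 19.33
(0.0945, 0.0065, 5.2) [-4.5  1.   3.8] 0.0191 19.58
[-0.23602875  0.74883811 -0.44691422] 0.03197827907332585
21.575
```

View pics/w4c.png

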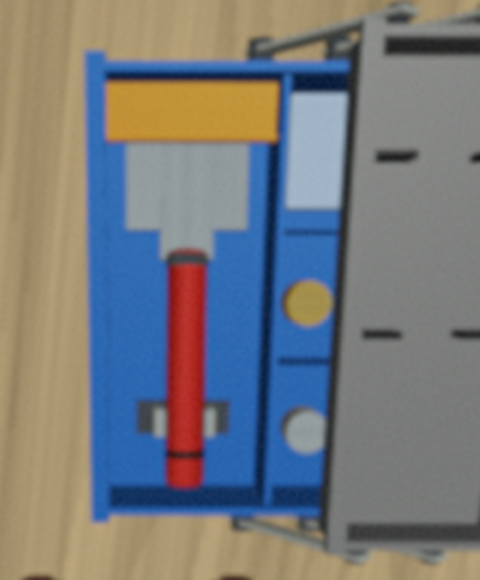

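```bash
cat > press.py <<'E'
from h import *
Q=quat(down(YAW)); env.command_gripper(.07)
env.movep(Bx([-.0625,-.040,.10]),Q); env.servo_line(Bx([-.0625,-.040,.044]),rate=.15)
f0=env.current_contact_force()[2]
for z in np.arange(.040,.0235,-.0015):
    env.servo_line(Bx([-.0625,-.040,z]),rate=.04); f=env.current_contact_force()-[0,0,f0]
    print(round(z,4),np.round(f,1),np.round(env.current_tcp_pos()[2],4))
    if f[2]>30 or (z<.0265 and f[2]>4): break
env.servo_line(Bx([-.0625,-.040,.12]),rate=.2); print(env.current_clock())
env.movep(Bx([-.045,-.06,.27]),Q)
snap("wrist","w5",s=1.5); im=cv2.imread("pics/w5.png")[40:330,320:560]; cv2.imwrite("pics/w5c.png",cv2.resize(np.hstack([im,cv2.imread("pics/w4.png")[40:330,320:560]]),None,fx=1.6,fy=1.6))
print(env.current_clock())
E
python3 press.py
```

```text
0.04 [-0.4  0.8  0.1] 0.0406
0.0385 [0.4 0.  1.6] 0.0388
0.037 [ 0.  -0.8  5.5] 0.0374
0.0355 [-1.  -1.2  7.4] 0.036
0.034 [-0.8 -1.  10.2] 0.0347
0.0325 [-1.6 -1.9 11.8] 0.0334
0.031 [ 0.8 -2.9  4.8] 0.0318
0.0295 [-0.3 -3.6  7. ] 0.0301
0.028 [ 0.1 -3.3  3.5] 0.0283
0.0265 [ 0.3 -0.5 -1. ] 0.0261
0.025 [-1.4 -0.2  2.8] 0.0249
26.9583
27.6667
```

View pics/w5c.png

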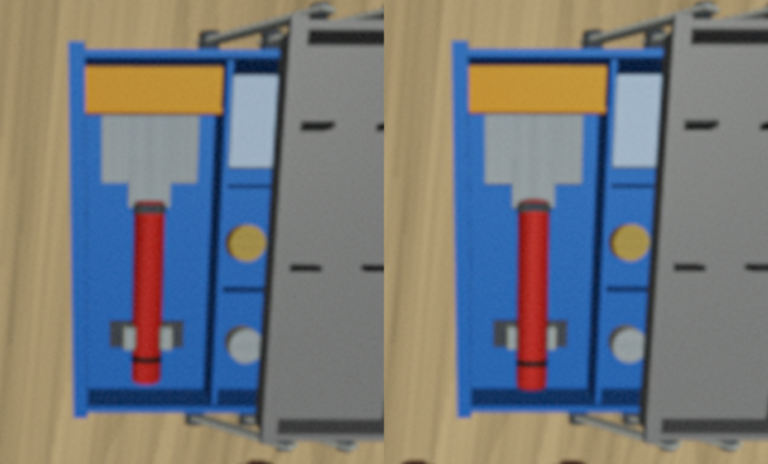

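```bash
python3 - <<'E'
from h import *
Q=quat(down(YAW)); H=HND+arc(1.745)
env.command_gripper(.05,30)
env.movep(Bx(H+[0,0,.07]),Q); env.servo_line(Bx(H),rate=.12)
env.command_gripper(0,30); print(env.current_opening(),env.current_contact_force())
swing(1.745,0,n=11)
print(env.current_contact_force(),env.current_opening(),env.current_tcp_pos()-Bx(HND),env.current_clock())
env.command_gripper(.05); print(env.current_contact_force())
env.servo_line(Bx(HND+[0,0,.10]),rate=.2)
# look at the brush
s=np.arctan2(-.164,.0547); d=np.array([np.cos(s),np.sin(s),0]); b=np.array([.454,.381,.0])
a=s+np.pi/2   # tool x = -brush x
print(env.ik(b+.06*d+[0,0,.25],quat(down(a))), env.ik(b-.06*d+[0,0,.25],quat(down(a-np.pi))))
env.movep(b+.06*d+[0,0,.25],quat(down(a)))
p=snap("wrist","w6",s=1.5); print(s)
for x in(-.087,.087): print((proj(p,b+x*d+[0,0,.012])*1.5).round(1))
print(env.current_clock(),env.current_qpos().round(2))
E
```

```text
0.011135300469385045 [-0.83965337  0.12137403  2.95264935]
[-6.36347096  2.22965414  1.18416796] 0.011250530109706173 [-0.00014491  0.00019085  0.0001102 ] 34.1583
[ 0.2907878  -0.23136639  0.18465729]
[ 5.79958636e-01  3.16748267e-01  1.72189107e+00 -4.44089210e-16
  1.10295332e+00  2.58025166e-01] None
-1.248862856724421
[388.1  91.6]
[388.1 275.7]
37.0 [ 0.58  0.32  1.72 -0.    1.1   0.26]
```

View pics/w6.png

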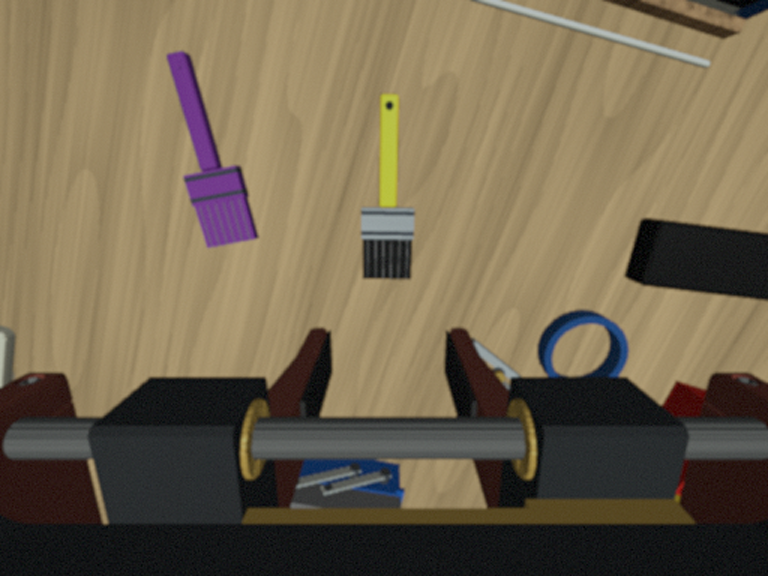

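```bash
python3 - <<'E'
from h import *
z=np.load("pics/w1.npz")
for uv in((391,265),(392,194)): print(R.from_euler('z',-YAW).apply(hit(z,(uv[0]/1.5-.2,uv[1]/1.5-.2),.07)-C).round(4))
s=-1.2625; d=np.array([np.cos(s),np.sin(s),0]); b=np.array([.454,.381,0])+.003*d
g=b-.029*d+[0,0,.0045]; q=quat(down(s+np.pi/2))
env.command_gripper(.036,25)
env.movep(g+[0,0,.06],q); env.servo_line(g,rate=.12); print(env.current_contact_force())
env.command_gripper(0,25); print(env.current_opening(),env.current_contact_force())
env.servo_line(g+[0,0,.10],rate=.2); print(env.current_opening(),env.current_contact_force(),env.current_clock())
env.movep(Bx([-.026,.0245,.16]),quat(down(YAW)))
pair("c3"); print(env.current_clock())
E
```

```text
[-0.0258 -0.0101  0.07  ]
[-0.025   0.0598  0.07  ]
[-0.11952124  0.36292851  0.29059854]
0.01776210013038575 [-0.08451361 -0.6113823   6.1372658 ]
0.01739121855625926 [ 0.4231257  -0.00998236 -1.4777087 ] 40.0083
41.675
```

View pics/c3.png

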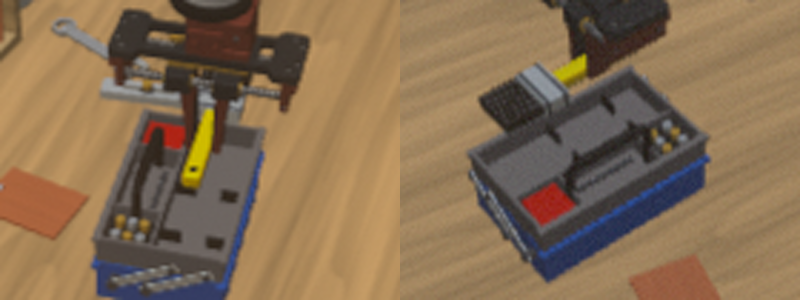

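```bash
python3 - <<'E'
from h import *
x=-.0257
for z,r in((.10,.2),(.08,.08),(.072,.06),(.066,.05),(.0625,.03),(.0605,.03)):
    env.servo_line(Bx([x,.0245,z]),rate=r); f=env.current_contact_force(); print(z,np.round(f,1))
    if f[2]>6: break
env.command_gripper(.034); print(env.current_contact_force(),env.current_opening())
env.servo_line(env.current_tcp_pos()+[0,0,.12],rate=.2)
env.movep(Bx([-.1,-.06,.28]),quat(down(YAW)))
snap("wrist","w7",s=1.5); im=cv2.imread("pics/w7.png")[40:330,320:600]; 
pair("c4"); c=cv2.imread("pics/c4.png"); cv2.imwrite("pics/f.png",np.vstack([c,np.hstack([cv2.resize(im,(290,300)),np.zeros((300,510,3),np.uint8)])]))
print(env.current_clock())
E
```

```text
0.1 [ 0.1  1.1 -0.2]
0.08 [-0.1 -0.8 -1.4]
0.072 [ 0.8  0.3 -0.5]
0.066 [ 1.  -1.1 -0.8]
0.0625 [-0.2 -0.1  0. ]
0.0605 [-1.7  0.3  7.6]
[-0.01659857  0.53140715  0.2604084 ] 0.03405574732020282
45.625
```

View pics/f.png

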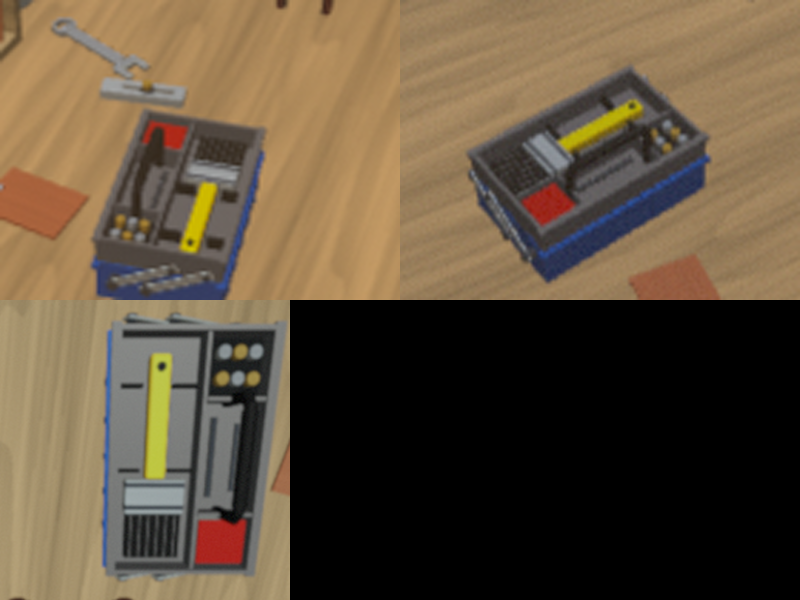

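The final pictures show the tray closed on the box, and the brush flat with its handle in both notches and bristles at the wide end. Nothing is touching the robot, so I'm handing in.

```bash
python3 -c "
from bench import env
print(env.job_done())"
```

```text
the job is handed in; nothing more can be done
None
```

I handed the job in at about 46 s of the 72 s allowed: the scraper is under the guard and snapped into its clip, the tray was lowered shut under grip, and the brush lies flat in its front row.

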